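Park a guide roller at the top of its gutter and bolt it in

ROBOT

A 6-joint arm with a two-finger parallel gripper is mounted at the origin on a cart in front of the work surface, level with it; the furniture and walls round the work are solid. World frame = base frame: x ahead of the robot, y to its left, z up, the work surface at z = 0. Lengths are in m, angles in rad, forces in N, time in s.
With the tool pointing down it reaches from about 0.3 to 0.95 m from the base axis. Payload 3.1 kg.
Tool frame: the origin (TCP) lies between the finger pads; the fingertips stand 8 mm ahead of it and the grasp point (between the pads) lies 11 mm behind it; z points along the fingers, y is the line along which they close (so a half turn about z gives the same grasp; the last joint's range is limited). The gripper opens to 85 mm and grips with 20 to 120 N. Pads are 22 mm wide; open, the fingers measure 114 mm over their backs; the gripper's body (76 mm by 85 mm) begins 54 mm behind the grasp point. The pads swing forward as they close: fully open they stand 13 mm farther back than shut.
Start: joints at [1.236, 0.308, 1.634, -0, 1.2, -0.07], TCP at [0.164, 0.603, 0.239] pointing down, gripper open.
Joint ranges: [-3.06, 3.06], [-0.79, 1.96], [0.05, 2.63], [-1.19, 4.34], [0.05, 2.64], [-2.94, 2.94]. Speed limits (rad/s): [2.79, 2.79, 3.14, 3.14, 3.14, 3.14].

INTERFACE

Orientations are given as a unit quaternion [x, y, z, w].
In Python, from workcell import monitor, imaging, manip, spotter gives the robot as it stands.
- The arm moves only by the tool step_arm, never from a script. Its argument "motion" is a list of rows, each a list of 6 numbers: the shift along the tool's x, y, z in mm, then the turn, a rotation vector about the tool's x, y, z in degrees. A call has 1 to 5 rows; each row is the pose to reach, as a shift and turn from the pose commanded when the call began, along the tool's axes at that moment; what a row does not reach only later rows make up. A row lasts 1/8 s, in which the tool goes at most 62.5 mm and 10.7 degrees, less where a joint would pass 70% of its speed; a pose out of reach is approached as far as the arm can. A call with a gripper value outside its range is refused whole. "gripper" is the opening, from 0 (shut) to 1 (fully open), set as the call begins (left out, the last holds). The fingers move at their own pace and stop on an object; "grip_force" is the grip in N (left out, the last holds). Time passes only in rows, so rows that repeat a pose let the fingers close. It gives the time, the measured TCP pose, the force, the opening and the grip force at its end, in the units of the state.
- monitor.get_state(): the state, without advancing time (a new reading comes with each control period).
- imaging.get_image(name): name is "scene" or "top" or "wrist"; returns (picture, depth): 480x640x3 uint8, blue, green, red; 480x640 float32, m along the optical axis (not along the pixel's ray), 0 where there is no reading.
- imaging.camera_model(name): a dict with "mtx" (3x3 intrinsics, pixels), "R" (3x3) and "t" (3): a world point X has camera coordinates R X + t. Camera axes: x right, y down, z forward; pixel columns grow to the right and rows downward; lengths in m; the calibration is good to about 2 mm. A picture is of the moment at which its call begins: read the wrist's pose just before it. camera_model takes no time and is no camera call; for the wrist camera it gives the pose at the moment of the call.
- manip.close_job(): hands the job in; it is judged then, once.
Trained networks look in the newest picture that a camera, given by its name, has taken for a name from the list of things; names that differ only in an ending like _2 or _b are one class to them, and where a whole thing is asked for, a point or a joint stands for the part that bears it (a point fixed in the world has none). Each returns a list of dicts, best first, with "confidence" (0 to 1); they miss things now and then, are a little off and sometimes report something else, mostly with a low value. They report only what shows in the picture. A call takes as long as a camera call. They do not tell look-alikes from the thing itself.
- spotter.look_for(camera, label): "rect" ([left, top, right, bottom] in pixels, round what is visible of it).
- spotter.spot_point(camera, label): "point" ([column, row] in pixels: a listed point, or the origin of a listed thing).
The state is a dict: "t": time; "joints": joint angles; "qvel": joint speeds; "tau": joint torques, N m; "tool_pos": TCP position; "orientation": TCP orientation; "ft_force": force on the tool from outside, world axes, zero at the start; "moment": the same for the moment, N m; "finger_gap": finger opening in m; "grasp_force": force on a finger pad.
Only numpy, scipy, OpenCV 4.12 (cv2) and the standard library are available. Lean on these libraries where they do the work, as an engineer would, in place of code of your own. Each camera call takes 0.05 s, during which the arm holds its last target. There are 200 camera calls.

TASK

With the fingertips, push the orange roller up the sloped gutter, over the small cross ridge near the top, until it drops into its seat against the top stop and stays there by itself; then push the red tab of the slide bolt fully home so that its bar closes the gutter behind the roller. Only push: never lift the roller out of the gutter. Leave the other things on the desk where they are.

Things in the scene. Friction and masses are not known exactly. Their poses are not given: they have to be found in the camera images.
- gutter: Aluminium gutter 240 mm long on a dark base fixed to the desk. Origin under the base's centre; x level, towards the high end; y left, to the bolt; z up. Lane 64 mm wide inside, rising 7 degrees, surface 45 mm above the desk in the middle. Above the lane: side walls 10 mm, low-end lip 12 mm, top stop plate 32 mm, bolt's grey guide block 27 mm (36 to 62 mm left of the middle).
- gutter_seat (a point): Roller's centre when seated against the top stop: 22 mm above the lane surface, on the lane's middle line. x up along the sloping lane, y left across it (to the bolt's tab), z square to the lane. At the start the roller's centre is near x = -178 mm, y = 0, z = 0 in this frame, against the low lip.
- gutter_ridge (a point): Top of the round steel ridge, 2.5 mm high, that crosses the lane 12.5 mm below the seat point (measured along the lane). A roller whose centre has passed it drops into the seat and cannot roll back.
- roller: Smooth orange roller with steel hubs, 44 mm in diameter, 60 mm long, about 0.16 kg, lying across the lane. Origin at its centre, y along its axis. It rolls freely: let go below the ridge it rolls back to the low lip. Its rear stands clear above lip and side walls: a fingertip 16 to 20 mm above the lane can push it from behind all the way.
- bolt (a joint): Slide bolt on the gutter, m: 0 drawn out (open), 0.055 fully home. Slides square to the lane, along -y of gutter_seat; about 1.5 N moves it, and it stays where it is left. Its bar, 8 mm thick and 16 mm above the lane, then reaches 11 mm past the middle of the lane at x = -30 mm of gutter_seat, just behind the seated roller.
- bolt_tab (a point): Place to push: on the outer (left) face of the bolt's red upright tab, 26 mm above the lane's level, at x = -30 mm of gutter_seat. Tab 30 mm wide along the lane, 6 mm thick, from 4 to 40 mm above the lane's level. Its outer face is 125 mm from the lane's middle when open, 70 mm when home. Moves with the bolt.
- pc_tower: Obstacle: black computer tower that stands still on the right of the desk, about 430 x 200 mm and 370 mm tall. Origin at desk level near its middle; its front, towards the robot, is 220 mm from the origin and its left side 95 mm. Keep the arm clear of it.
- mouse: cream computer mouse, 107 x 58 x 37 mm, origin under its centre
- sample_box: flat grey-white box, 69 x 92 x 20 mm, origin under its centre
- vial_0: clear glass vial with white cap, 18 mm across, 44 mm tall, origin under its centre
- vial_1: tan vial with black cap, 18 mm across, 44 mm tall, origin under its centre
- petri_dish: shallow clear dish, 56 mm across, 11 mm high, origin under its centre
- eraser: block eraser in a blue sleeve, 18 x 43 x 11 mm, origin under its centre
- stamp: brown stamp standing on its foot, 24 x 45 x 66 mm, origin under its centre
Mind the look-alikes: they are no part of the job. Of the things like the roller, leave any that is pink; of the rest the larger one is meant.

How it is judged:
By the outcome, as a careful person would: the job done as asked, in the order asked, and still so for the second after the job is handed in, with the robot touching nothing.
It also fails if it takes over 48 s, if anything falls off the work surface, if the arm or the gripper's body presses on something with over 40 N, if the wrist force passes 120 N, or if a joint passes its speed limit or range.

## Working session

There is one attempt and no reset: what is moved stays moved. The work goes in short steps, Python scripts to look and compute and a tool call to move; the robot and the scene stay as the last step left them, time stands still between calls to the robot, and variables do not carry over. Pictures are saved under pics/ and viewed, at most 10 in all, crops included, and the job is handed in when it is done.

Besides the shell and the picture viewer there is one more tool, called after ">>>" in YAML: its name, and indented under it one key for each argument. step_arm: Moves the arm, as the interface text tells. Its arguments: {"type":"object","properties":{"motion":{"type":"array","items":{"type":"array","items":{"type":"number"}}},"gripper":{"type":"number"},"grip_force":{"type":"number"}},"required":["motion"]}

```bash
mkdir -p pics; cat > h.py <<'E'
import numpy as np,cv2
from workcell import monitor,imaging,manip,spotter
from scipy.spatial.transform import Rotation as Ro
def world(cam,d,u,v,m=None):
    m=m or imaging.camera_model(cam);K=m['mtx'];z=d
    p=np.array([(u-K[0][2])*z/K[0][0],(v-K[1][2])*z/K[1][1],z])
    return np.array(m['R']).T@(p-np.array(m['t']))
def proj(cam,X):
    m=imaging.camera_model(cam);c=np.array(m['R'])@np.array(X)+np.array(m['t']);p=np.array(m['mtx'])@c
    return p[:2]/p[2]
E
python3 - <<'E'
from h import *
s=monitor.get_state();print(s['t'],s['tool_pos'],s['orientation'])
ims=[]
for c in ['scene','top']:
    im,d=imaging.get_image(c);cv2.imwrite(f'pics/{c}0.png',im);np.save(f'{c}0.npy',d)
    for l in ['roller','gutter','gutter_seat','gutter_ridge','bolt_tab','pc_tower']:
        for r in spotter.spot_point(c,l)[:3]:
            u,v=r['point'];dd=d[min(479,int(v)),min(639,int(u))];print(c,l,np.round([u,v]),round(r['confidence'],2),np.round(world(c,dd,u,v),3))
E
```

```text
0.0 [0.16333434 0.60242623 0.2380212 ] [ 1.32001579e-01  9.91248809e-01 -1.15306035e-03 -2.27212153e-04]
scene roller [340. 296.] 0.79 [0.385 0.149 0.041]
scene roller [333. 249.] 0.7 [0.48  0.044 0.074]
scene roller [368. 268.] 0.64 [0.399 0.007 0.028]
scene bolt_tab [331. 250.] 0.68 [0.483 0.047 0.071]
top roller [322. 269.] 0.8 [0.504 0.023 0.084]
top roller [271. 319.] 0.66 [0.396 0.134 0.049]
top roller [337. 318.] 0.58 [ 0.398 -0.009  0.035]
top gutter [306. 236.] 0.8 [0.577 0.058 0.044]
top gutter_seat [288. 192.] 0.93 [0.671 0.099 0.059]
top gutter_seat [230. 324.] 0.74 [0.381 0.23  0.006]
top gutter_ridge [291. 201.] 0.63 [0.653 0.092 0.055]
top gutter_ridge [230. 323.] 0.2 [0.385 0.228 0.014]
top bolt_tab [239. 227.] 0.59 [ 0.6    0.213 -0.001]
```

```bash
ls pics
```

```text
scene0.png
top0.png
```

View pics/top0.png

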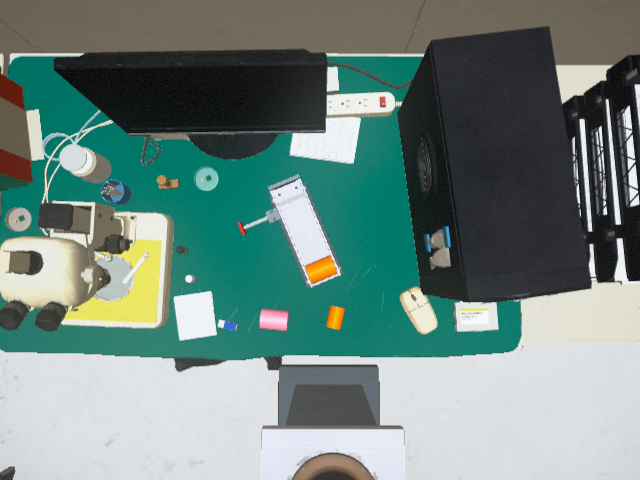

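View pics/scene0.png

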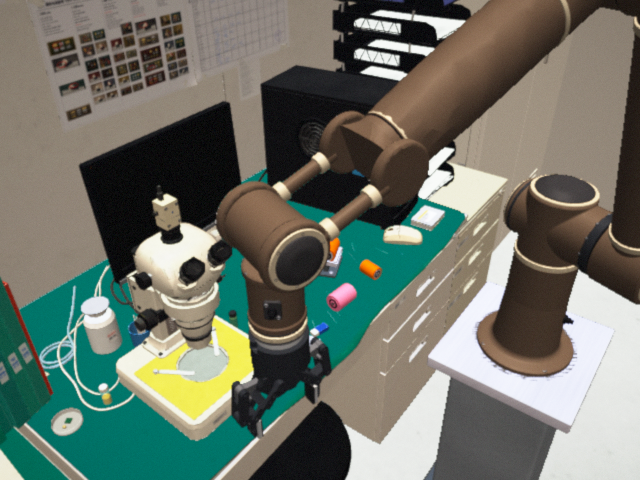

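The top view shows the roller look-alikes: large orange in the gutter at (322,269), small orange on the desk at (335,318) and pink at (273,320). I choose the large orange one in the gutter. The gutter's seat end is at about (288,190) and the red tab at about (241,228). In the scene view the arm hides the gutter and stands over the front left edge of the desk.

```bash
python3 - <<'E'
from h import *
im=cv2.imread('pics/top0.png');d=np.load('top0.npy')
m=imaging.camera_model('top')
vv,uu=np.mgrid[0:480,0:640];K=m['mtx']
P=np.stack([(uu-K[0][2])*d/K[0][0],(vv-K[1][2])*d/K[1][1],d],-1)
W=(P-np.array(m['t']))@np.array(m['R'])
hsv=cv2.cvtColor(im,cv2.COLOR_BGR2HSV)
H,S,V=[hsv[...,i].astype(int) for i in range(3)]
box=(uu>225)&(uu<350)&(vv>170)&(vv<295)
org=box&(H>8)&(H<22)&(S>150)
red=box&((H<5)|(H>175))&(S>150)
for n,k in (('orange',org),('red',red)):
    w=W[k];w=w[np.isfinite(w).all(1)];print(n,k.sum(),np.round(np.median(w,0),4),'zmax',np.percentile(w[:,2],[5,50,90,97]).round(3))
    r=cv2.minAreaRect((w[w[:,2]>0.03][:,:2]*1000).astype(np.float32));print(r)
# gutter footprint
g=box&(W[...,2]>0.02)&(W[...,2]<0.11)&(uu>262)
w=W[g];r=cv2.minAreaRect((w[:,:2]*1000).astype(np.float32));print('gutter',r,cv2.boxPoints(r).round())
# lane plane fit
a=np.radians(24.5)
ln=g&~org&(S<60)
c=np.array([0.59,0.06])
for it in range(3):
    e=np.array([np.cos(a),np.sin(a)]);n=np.array([-e[1],e[0]])
    q=(W[...,:2]-c)@np.stack([e,n],1)
    k=ln&(abs(q[...,1])<0.022)&(q[...,0]>-0.05)&(q[...,0]<0.05)
    A=np.c_[q[k],np.ones(k.sum())];s=np.linalg.lstsq(A,W[k][:,2],rcond=None)[0]
print('lane slope',s,np.degrees(np.arctan(s[:2])),'at',c)
# wall edge per slice
for lo in np.arange(-.1,.12,.03):
    k=g&(q[...,0]>lo)&(q[...,0]<lo+.03)&(abs(q[...,1])<.06)
    print(round(lo,2),np.percentile(q[k][:,1],[1,99]).round(4),np.median(W[k][:,2]).round(3))
far=(W[...,2]>0.08)&(W[...,2]<.6)&(uu>250)&(uu<400)&(vv<170)
print('monitor minx',np.percentile(W[far][:,0],1), 'height',W[far][:,2].max())
tw=(W[...,2]>0.2)&(uu>395)&(uu<480)&(vv>100)&(vv<300);print('tower y max',np.percentile(W[tw][:,1],99))
for X in ([.164,.603,.24],):print(proj('top',X))
cv2.imwrite('pics/crop.png',cv2.resize(im[170:345,215:360],None,fx=3.4,fy=3.4,interpolation=cv2.INTER_CUBIC))
E
```

```text
orange 477 [0.5036 0.0253 0.0749] zmax [0.066 0.075 0.079 0.08 ]
((503.1568908691406, 25.781639099121094), (40.33807373046875, 59.38709259033203), 23.23504638671875)
red 38 [0.5889 0.1941 0.0915] zmax [0.088 0.091 0.095 0.097]
((589.514892578125, 194.06642150878906), (27.685203552246094, 5.616404056549072), 25.467958450317383)
gutter ((579.4047241210938, 78.06141662597656), (232.75086975097656, 109.19583892822266), 23.2036190032959) [[451.  82.]
 [494. -18.]
 [708.  74.]
 [665. 174.]]
lane slope [ 0.11890393 -0.00428383  0.04562296] [ 6.78085666 -0.24544372] at [0.59 0.06]
-0.1 [-0.0308  0.0395] 0.075
-0.07 [-0.0314  0.039 ] 0.039
-0.04 [-0.0322  0.0381] 0.043
-0.01 [-0.033   0.0375] 0.047
0.02 [-0.0335  0.0566] 0.051
0.05 [-0.0342  0.0586] 0.055
0.08 [-0.0351  0.0351] 0.059
0.11 [-0.0336  0.0345] 0.091
monitor minx 0.8001205199138166 height 0.3787740600262139
tower y max -0.15440290497493772
[-12.43850759 463.23146075]
```

View pics/crop.png

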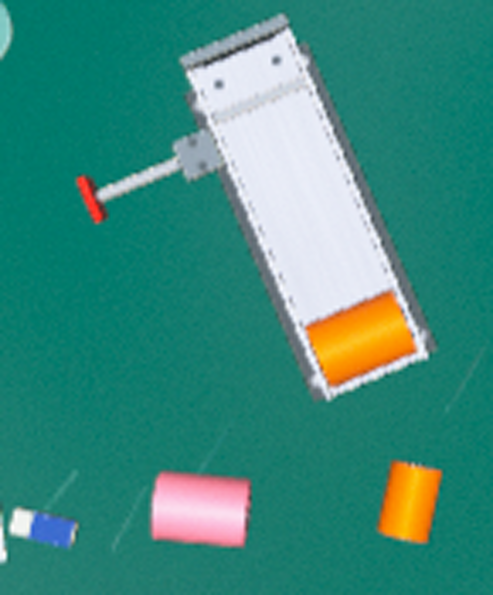

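The close crop confirms it: the large orange roller lies in the gutter's low end, and the pink and small orange ones lie loose on the desk. The lane's yaw is 23.2°. The seat is at about (0.666, 0.095) and matches the tab's measured position.

```bash
cat >> h.py <<'E'
YAW=23.2;e=np.array([np.cos(np.radians(YAW)),np.sin(np.radians(YAW))]);n=np.array([-e[1],e[0]])
R0=np.array([.5034,.0255])   # roller start centre, lane z .0345
def lanez(s): return .0345+.1215*s   # s horizontal m from roller start
def tgt(s,y,h): # fingertip s along (m, from roller start), y left, h above lane -> TCP
    return np.r_[R0+s*e+y*n,lanez(s)+h+.008]
Rt=Ro.from_matrix(np.array([[e[0],e[1],0],[e[1],-e[0],0],[0,0,-1]]).T)
def go(p):
    st=monitor.get_state();R=Ro.from_quat(st['orientation'])
    print('t',st['t'],'pos',np.round(st['tool_pos'],4),'F',np.round(st['ft_force'],1),'J',np.round(st['joints'],2))
    print('to',np.round(p,4),'shift mm',np.round(R.inv().apply(p-np.array(st['tool_pos']))*1000,1),'rot deg',np.round((R.inv()*Rt).as_rotvec(degrees=True),2))
def lane():
    p=np.array(monitor.get_state()['tool_pos']);q=p[:2]-R0;s=q@e;print('s',s.round(4),'y',(q@n).round(4),'tip h',(p[2]-.008-lanez(s)).round(4))
E
python3 -c "
from h import *
go(np.r_[tgt(-.05,0,0)[:2],.2])"
```

```text
t 0.7 pos [0.1636 0.6032 0.2393] F [ 0.1 -0.8 -0.7] J [ 1.24  0.31  1.63 -0.    1.2  -0.07]
to [0.4574 0.0058 0.2   ] shift mm [-439.9 -499.7   39.3] rot deg [ 0.0000e+00 -1.0000e-02  1.4163e+02]
```

>>> step_arm:
  motion:
    - [-440, -500, 39, 0, 0, 141.6]
    - [-440, -500, 39, 0, 0, 141.6]
    - [-440, -500, 39, 0, 0, 141.6]
    - [-440, -500, 39, 0, 0, 141.6]
    - [-440, -500, 39, 0, 0, 141.6]
  gripper: 0

```text
t: 1.32
tool_pos: [0.302, 0.3217, 0.2213]
orientation: [0.568, 0.823, 0.001, 0.0]
ft_force: [0.2, 0.4, -0.5]
finger_gap: 0.0002
grasp_force: 0.0
```

```bash
python3 -c "
from h import *
go(np.r_[tgt(-.05,0,0)[:2],.2])"
```

```text
t 1.325 pos [0.302  0.3217 0.2213] F [ 0.2  0.4 -0.5] J [ 0.72 -0.04  2.06 -0.    1.11  0.36]
to [0.4574 0.0058 0.2   ] shift mm [-350.5   33.1   21.3] rot deg [ 6.00e-02 -8.00e-02  8.76e+01]
```

>>> step_arm:
  motion:
    - [-350, 33, 21, 0, 0, 87.6]
    - [-350, 33, 21, 0, 0, 87.6]
    - [-350, 33, 21, 0, 0, 87.6]
    - [-350, 33, 21, 0, 0, 87.6]
    - [-350, 33, 21, 0, 0, 87.6]

```text
t: 1.95
tool_pos: [0.4414, 0.0421, 0.2029]
orientation: [0.879, 0.477, 0.001, 0.0]
ft_force: [0.6, 1.3, -0.3]
finger_gap: 0.0002
grasp_force: 0.0
```

```bash
python3 -c "
from h import *
go(np.r_[tgt(-.05,0,0)[:2],.2])"
```

```text
t 1.95 pos [0.4414 0.0421 0.2029] F [ 0.6  1.3 -0.3] J [-0.   -0.01  2.08  0.    1.07  0.57]
to [0.4574 0.0058 0.2   ] shift mm [-21.7  33.2   2.9] rot deg [ 0.06 -0.1  33.82]
```

>>> step_arm:
  motion:
    - [-22, 33, 3, 0, 0, 33.8]
    - [-22, 33, 3, 0, 0, 33.8]
    - [-22, 33, 3, 0, 0, 33.8]
    - [-22, 33, 3, 0, 0, 33.8]
    - [-22, 33, 3, 0, 0, 33.8]

```text
t: 2.58
tool_pos: [0.4564, 0.0079, 0.1995]
orientation: [0.979, 0.206, 0.0, 0.0]
ft_force: [-0.9, 0.4, 0.3]
finger_gap: 0.0002
grasp_force: 0.0
```

```bash
python3 - <<'E'
from h import *
go(tgt(-.05,0,.04))
m=imaging.camera_model('wrist');im,d=imaging.get_image('wrist');cv2.imwrite('pics/w1.png',im)
for l in ['roller','bolt_tab','gutter_seat','gutter_ridge']:
    for r in spotter.spot_point('wrist',l)[:2]:
        u,v=r['point'];
        if 0<=u<640 and 0<=v<480: print(l,u,v,r['confidence'],world('wrist',d[int(v),int(u)],u,v,m).round(4))
X=tgt(0,0,.022);X[2]-=.008;print('pred roller',X,proj('wrist',X)); X=np.r_[(tgt(.1767,0,.022))];X[2]-=.008;print('seat',X,proj('wrist',X))
E
```

```text
t 2.575 pos [0.4564 0.0079 0.1995] F [-0.9  0.4  0.3] J [-0.08  0.02  2.05 -0.    1.06  1.08]
to [0.4574 0.0058 0.0764] shift mm [1.000e-01 2.300e+00 1.231e+02] rot deg [ 0.01 -0.01  0.54]
roller 325.0 146.7 0.85 [0.5046 0.0287 0.0798]
roller 309.6 277.5 0.68 [ 0.4042 -0.0026  0.0337]
pred roller [0.5034 0.0255 0.0565] [328.56710257 147.92078955]
seat [0.66581121 0.09510954 0.07796905] [ 333.69598428 -210.47554664]
```

View pics/w1.png

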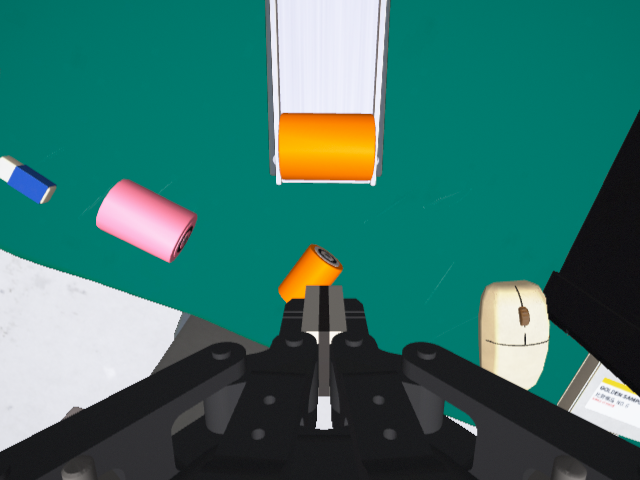

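The wrist view shows the roller centred at (327,147) straight ahead of the closed fingers at (323,300). The lane is vertical in the image, so the alignment is good. The small orange roller lies at (310,275).

>>> step_arm:
  motion:
    - [0, 2, 60, 0, 0, 0.5]
    - [0, 2, 115, 0, 0, 0.5]
    - [0, 2, 123, 0, 0, 0.5]
    - [0, 2, 123, 0, 0, 0.5]

```text
t: 3.32
tool_pos: [0.4576, 0.0059, 0.0769]
orientation: [0.98, 0.2, 0.0, 0.0]
ft_force: [0.4, 0.5, 0.5]
finger_gap: 0.0003
grasp_force: 0.0
```

```bash
python3 - <<'E'
from h import *
go(tgt(-.05,0,.020));lane()
m=imaging.camera_model('wrist');im,d=imaging.get_image('wrist')
st=monitor.get_state();tp=np.array(st['tool_pos'])
for v in (280,285,290,295,300,310):
  print(v,[ (np.round((world('wrist',d[v,u],u,v,m)-tp)*1000)).tolist() for u in (312,335)])
g=imaging.get_image('scene')[0];p=proj('scene',tp).astype(int);print(p)
c=g[max(0,p[1]-80):p[1]+80,max(0,p[0]-100):p[0]+100]
cv2.imwrite('pics/s1.png',cv2.resize(c,None,fx=3.5,fy=3.5,interpolation=cv2.INTER_CUBIC))
E
```

```text
t 3.325 pos [0.4576 0.0059 0.0769] F [0.4 0.5 0.5] J [-0.08  0.23  2.13 -0.    0.79  1.09]
to [0.4574 0.0058 0.0564] shift mm [-0.2  0.1 20.4] rot deg [ 0.   -0.   -0.08]
s -0.0498 y 0.0001 tip h 0.0404
280 [[-19.0, -0.0, -76.0], [-15.0, -12.0, -78.0]]
285 [[-22.0, -1.0, -76.0], [-17.0, -13.0, -77.0]]
290 [[7.0, 9.0, 0.0], [10.0, 1.0, -1.0]]
295 [[7.0, 8.0, 4.0], [10.0, 1.0, 4.0]]
300 [[7.0, 9.0, 9.0], [11.0, 2.0, 9.0]]
310 [[7.0, 8.0, 16.0], [10.0, 1.0, 15.0]]
[348 243]
```

View pics/s1.png

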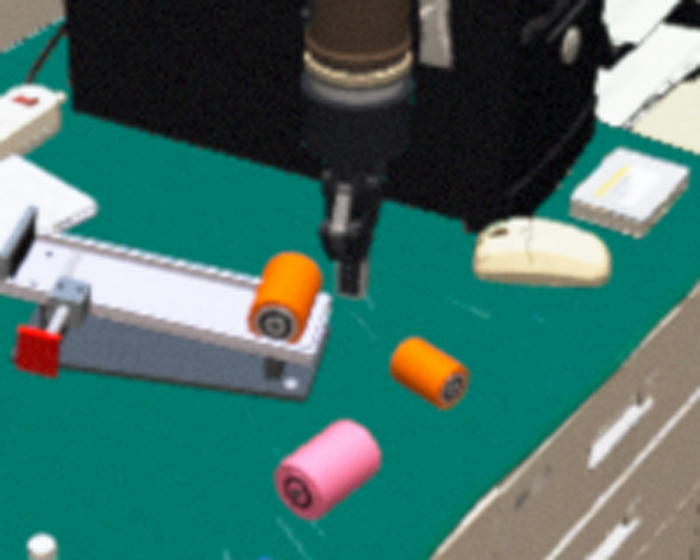

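The scene crop shows the closed fingers standing just behind the low lip, in line with the roller in the gutter. The tip is clear of the small orange and pink rollers. I lower 21 mm and push up the slope (rise 0.123 mm per mm).

>>> step_arm:
  motion:
    - [0, 0, 15, 0, 0, 0]
    - [0, 0, 21, 0, 0, 0]
    - [0, 0, 21, 0, 0, 0]
    - [8, 0, 20, 0, 0, 0]
    - [16, 0, 19, 0, 0, 0]

```text
t: 4.05
tool_pos: [0.4729, 0.0124, 0.0578]
orientation: [0.98, 0.2, 0.001, 0.0]
ft_force: [-0.1, -0.5, 0.3]
finger_gap: -0.0002
grasp_force: 0.0
```

>>> step_arm:
  motion:
    - [8, 0, -1, 0, 0, 0]
    - [17, 0, -2, 0, 0, 0]
    - [27, 0, -3, 0, 0, 0]
    - [37, 0, -4.5, 0, 0, 0]
    - [47, 0, -6, 0, 0, 0]

```text
t: 4.68
tool_pos: [0.5158, 0.0309, 0.0635]
orientation: [0.98, 0.2, 0.0, 0.0]
ft_force: [-0.3, -0.9, 1.2]
finger_gap: -0.0
grasp_force: 0.3
```

```bash
python3 - <<'E'
from h import *
go(tgt(.105,0,.019));lane()
im,d=imaging.get_image('top');m=imaging.camera_model('top')
cv2.imwrite('pics/t2.png',cv2.resize(im[160:300,220:380],None,fx=4,fy=4))
im,d=imaging.get_image('wrist')
for r in spotter.spot_point('wrist','roller')[:2]: print(r, d[int(r['point'][1]),int(r['point'][0])])
E
```

```text
t 4.675 pos [0.5158 0.0309 0.0635] F [-0.3 -0.9  1.2] J [-0.02  0.35  2.   -0.    0.8   1.14]
to [0.5999 0.0669 0.0743] shift mm [ 91.5  -0.  -10.8] rot deg [ 0.  -0.  -0.1]
s 0.0135 y 0.0001 tip h 0.0193
{'point': [52.4, 411.9], 'confidence': 0.84} 0.19363679
{'point': [319.7, 226.5], 'confidence': 0.78} 0.11880865
```

>>> step_arm:
  motion:
    - [9, 0, -1.1, 0, 0, 0]
    - [18, 0, -2.2, 0, 0, 0]
    - [27, 0, -3.3, 0, 0, 0]
    - [36, 0, -4.4, 0, 0, 0]
    - [45, 0, -5.5, 0, 0, 0]

```text
t: 5.45
tool_pos: [0.5571, 0.0486, 0.0689]
orientation: [0.98, 0.2, 0.0, 0.0]
ft_force: [-0.7, -0.5, 0.4]
finger_gap: 0.0002
grasp_force: 0.3
```

>>> step_arm:
  motion:
    - [9, 0, -1.1, 0, 0, 0]
    - [18, 0, -2.2, 0, 0, 0]
    - [27, 0, -3.3, 0, 0, 0]
    - [36, 0, -4.4, 0, 0, 0]
    - [45, 0, -5.5, 0, 0, 0]

```text
t: 6.08
tool_pos: [0.5984, 0.0662, 0.0744]
orientation: [0.98, 0.2, -0.0, -0.0]
ft_force: [-1.8, -0.4, 0.1]
finger_gap: 0.0
grasp_force: 0.3
```

```bash
python3 - <<'E'
from h import *
go(tgt(.145,0,.019));lane()
m=imaging.camera_model('wrist');im,d=imaging.get_image('wrist');cv2.imwrite('pics/w2.png',im)
for l in ('roller','gutter_seat','gutter_ridge','bolt_tab'):
  for r in spotter.spot_point('wrist',l)[:2]:
    u,v=r['point'];print(l,u,v,r['confidence'],world('wrist',d[int(v),int(u)],u,v,m).round(4))
E
```

```text
t 6.075 pos [0.5984 0.0662 0.0744] F [-1.8 -0.4  0.1] J [0.04 0.46 1.79 0.   0.89 1.21]
to [0.6367 0.0826 0.0791] shift mm [41.6 -0.1 -4.7] rot deg [-0.   0.  -0.1]
s 0.1034 y -0.0001 tip h 0.0194
roller 316.9 228.9 0.96 [0.6331 0.0836 0.0947]
gutter_seat 318.7 101.8 0.66 [0.6667 0.0978 0.0584]
gutter_ridge 319.5 135.1 0.79 [0.6563 0.0931 0.0577]
```

View pics/w2.png

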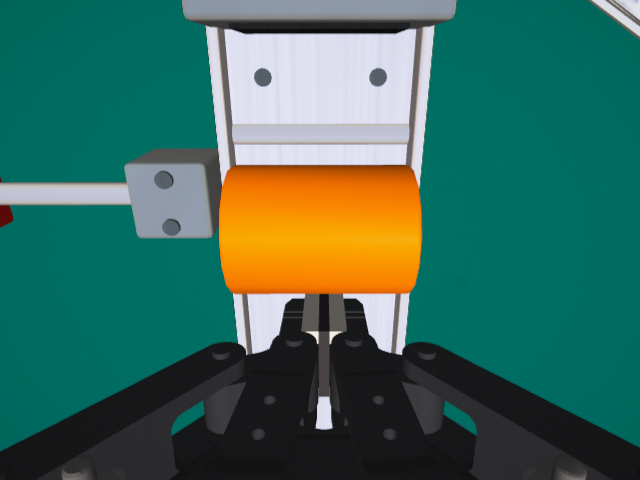

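The wrist view shows the roller centred at (320,229) just below the ridge at (320,133). The fingers are behind it, with the guide block at (170,200). Now the slow push over the ridge.

>>> step_arm:
  motion:
    - [6, 0, -0.7, 0, 0, 0]
    - [12, 0, -1.5, 0, 0, 0]
    - [18, 0, -2.2, 0, 0, 0]
    - [24, 0, -3, 0, 0, 0]
    - [29, 0, -3.5, 0, 0, 0]

```text
t: 6.95
tool_pos: [0.6251, 0.0775, 0.078]
orientation: [0.98, 0.2, 0.0, -0.0]
ft_force: [-0.7, -0.3, -0.2]
finger_gap: -0.0
grasp_force: 0.2
```

>>> step_arm:
  motion:
    - [3, 0, -0.4, 0, 0, 0]
    - [6, 0, -0.7, 0, 0, 0]
    - [9, 0, -1.1, 0, 0, 0]
    - [10, 0, -1.2, 0, 0, 0]
    - [10, 0, -1.2, 0, 0, 0]

```text
t: 7.58
tool_pos: [0.6338, 0.0813, 0.0791]
orientation: [0.98, 0.2, -0.0, -0.0]
ft_force: [0.8, 0.5, 0.2]
finger_gap: -0.0001
grasp_force: 0.0
```

```bash
python3 - <<'E'
from h import *
go(tgt(.145,0,.019));lane()
m=imaging.camera_model('wrist');im,d=imaging.get_image('wrist');cv2.imwrite('pics/w3.png',im)
for l in ('roller',):
  for r in spotter.spot_point('wrist',l)[:2]:
    u,v=r['point'];X=world('wrist',d[int(v),int(u)],u,v,m);print(l,u,v,r['confidence'],X.round(4),'s',(X[:2]-R0)@e)
E
```

```text
t 7.575 pos [0.6338 0.0813 0.0791] F [0.8 0.5 0.2] J [ 0.06  0.52  1.7  -0.    0.93  1.23]
to [0.6367 0.0826 0.0791] shift mm [ 3.2 -0.1 -0.1] rot deg [-0.   0.  -0.1]
s 0.1418 y -0.0001 tip h 0.0193
roller 320.1 226.6 0.82 [0.6695 0.0981 0.0996] s 0.1812858621095754
```

View pics/w3.png

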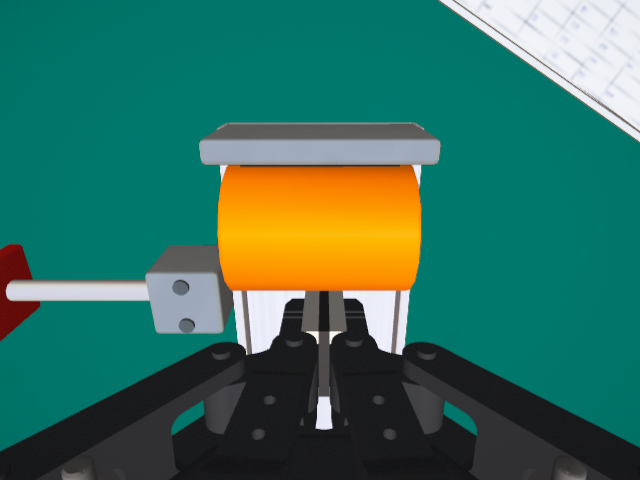

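The wrist view shows the roller at (320,227) against the top stop plate, so it is seated. I back off, go up and move left, beyond the red tab.

>>> step_arm:
  motion:
    - [-20, 0, 2.5, 0, 0, 0]
    - [-20, 0, -55, 0, 0, 0]
    - [-5, -60, -58, 0, 0, 0]
    - [2, -115, -58, 0, 0, 0]
    - [2, -165, -58, 0, 0, 0]

```text
t: 8.3
tool_pos: [0.5707, 0.2355, 0.1377]
orientation: [0.98, 0.2, 0.001, -0.0]
ft_force: [1.0, -0.0, 0.2]
finger_gap: 0.0002
grasp_force: 0.0
```

>>> step_arm:
  motion:
    - [0, 0, 0, 0, 0, 0]

```text
t: 8.43
tool_pos: [0.5691, 0.2369, 0.137]
orientation: [0.979, 0.203, -0.0, -0.0]
ft_force: [1.5, -0.8, -0.9]
finger_gap: 0.0001
grasp_force: 0.0
```

```bash
python3 - <<'E'
from h import *
go(tgt(.1437,.165,.022));lane()
im,d=imaging.get_image('top');cv2.imwrite('pics/t3.png',cv2.resize(im[160:300,200:360],None,fx=4,fy=4,interpolation=cv2.INTER_CUBIC))
for l in ('roller','bolt_tab'):
  for r in spotter.spot_point('top',l)[:3]:
    u,v=r['point'];X=world('top',d[int(v),int(u)],u,v);print(l,u,v,r['confidence'],X.round(4),'s',(X[:2]-R0)@e,(X[:2]-R0)@n)
E
```

```text
t 8.425 pos [0.5691 0.2369 0.137 ] F [ 1.5 -0.8 -0.9] J [0.32 0.4  1.73 0.   1.01 1.49]
to [0.5705 0.2338 0.082 ] shift mm [ 0.1  3.5 55. ] rot deg [-0.05  0.03  0.17]
s 0.1436 y 0.1684 tip h 0.0771
roller 273.2 321.9 0.95 [0.3894 0.129  0.0447] s -0.06404058810086068 0.14005682799442262
roller 290.8 197.0 0.85 [0.6541 0.0889 0.0996] s 0.163476479855982 -0.0010905706060318377
roller 336.2 314.6 0.78 [ 0.4043 -0.0081  0.0322] s -0.10434766649715103 0.008120902759826555
bolt_tab 239.8 226.9 0.62 [0.5919 0.1968 0.0899] s 0.1488055350592442 0.12260598329807805
```

View pics/t3.png

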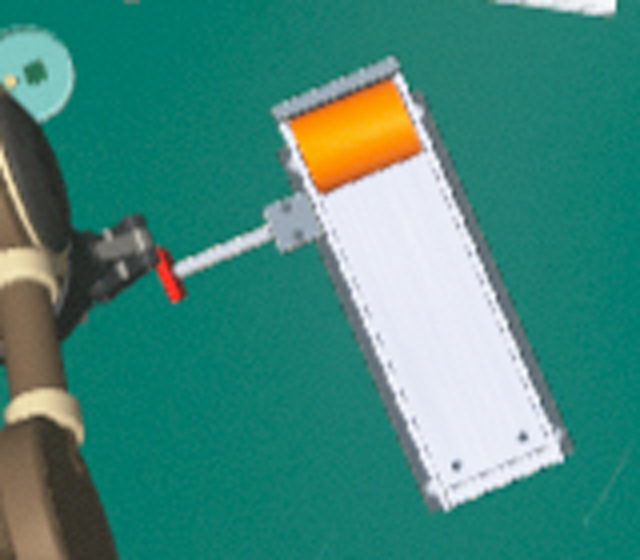

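The top crop shows the roller at (355,135), resting by itself against the top stop. The fingers are at (130,250), just outside the red tab at (168,275). I descend, then push toward the lane.

>>> step_arm:
  motion:
    - [2, 2, 30, 0, 0, 0.2]
    - [2, 2, 55, 0, 0, 0.2]
    - [2, 2, 55, 0, 0, 0.2]
    - [2, 12, 55, 0, 0, 0.2]
    - [2, 20, 55, 0, 0, 0.2]

```text
t: 9.2
tool_pos: [0.5823, 0.2154, 0.0837]
orientation: [0.98, 0.198, 0.001, 0.0]
ft_force: [0.1, 0.3, 0.2]
finger_gap: -0.0
grasp_force: 0.0
```

>>> step_arm:
  motion:
    - [0, 8, 0, 0, 0, 0]
    - [0, 16, 0, 0, 0, 0]
    - [0, 24, 0, 0, 0, 0]
    - [0, 32, 0, 0, 0, 0]
    - [0, 40, 0, 0, 0, 0]

```text
t: 9.82
tool_pos: [0.5964, 0.179, 0.0821]
orientation: [0.98, 0.199, 0.0, -0.0]
ft_force: [-0.1, 2.1, 1.0]
finger_gap: -0.0003
grasp_force: 1.0
```

```bash
python3 - <<'E'
from h import *
go(tgt(.1437,.085,.022));lane()
im,d=imaging.get_image('top')
for l in ('roller','bolt_tab'):
  for r in spotter.spot_point('top',l)[:3]:
    u,v=r['point'];X=world('top',d[int(v),int(u)],u,v);print(l,u,v,r['confidence'],X.round(4),'s',(X[:2]-R0)@e,(X[:2]-R0)@n)
E
```

```text
t 9.825 pos [0.5964 0.179  0.0821] F [-0.1  2.1  1. ] J [0.22 0.49 1.74 0.   0.92 1.39]
to [0.602  0.1602 0.082 ] shift mm [-2.1 19.5  0.2] rot deg [-0.   -0.01 -0.3 ]
s 0.1459 y 0.1045 tip h 0.0219
roller 272.3 321.6 0.92 [0.39   0.131  0.0447] s -0.062680636627671 0.14161149926782238
roller 337.8 316.4 0.78 [ 0.4003 -0.0117  0.0316] s -0.10938224842623917 0.006437151688585651
roller 289.0 192.4 0.59 [0.6638 0.0927 0.0996] s 0.17395705850249812 -0.0014045848713362156
```

>>> step_arm:
  motion:
    - [0, 5, 0, 0, 0, 0]
    - [0, 10, 0, 0, 0, 0]
    - [0, 14, 0, 0, 0, 0]
    - [0, 17, 0, 0, 0, 0]
    - [0, 17, 0, 0, 0, 0]

```text
t: 10.6
tool_pos: [0.6028, 0.1632, 0.082]
orientation: [0.98, 0.198, -0.0, 0.0]
ft_force: [-0.4, 0.2, 0.2]
finger_gap: 0.0002
grasp_force: 0.2
```

>>> step_arm:
  motion:
    - [0, 2, 0, 0, 0, 0]
    - [0, 4, 0, 0, 0, 0]
    - [0, 5, 0, 0, 0, 0]
    - [0, 5, 0, 0, 0, 0]

```text
t: 11.1
tool_pos: [0.604, 0.1606, 0.0821]
orientation: [0.98, 0.198, -0.0, -0.001]
ft_force: [-2.4, 4.4, -0.2]
finger_gap: -0.0004
grasp_force: 2.9
```

```bash
python3 - <<'E'
from h import *
go(tgt(.1437,.080,.022));lane()
m=imaging.camera_model('wrist');im,d=imaging.get_image('wrist');cv2.imwrite('pics/w4.png',im)
E
```

```text
t 11.1 pos [0.604  0.1606 0.0821] F [-2.4  4.4 -0.2] J [0.19 0.49 1.73 0.   0.92 1.36]
to [0.604  0.1556 0.082 ] shift mm [-2.   4.6  0.1] rot deg [-0.16  0.01 -0.34]
s 0.1457 y 0.0846 tip h 0.0219
```

View pics/w4.png

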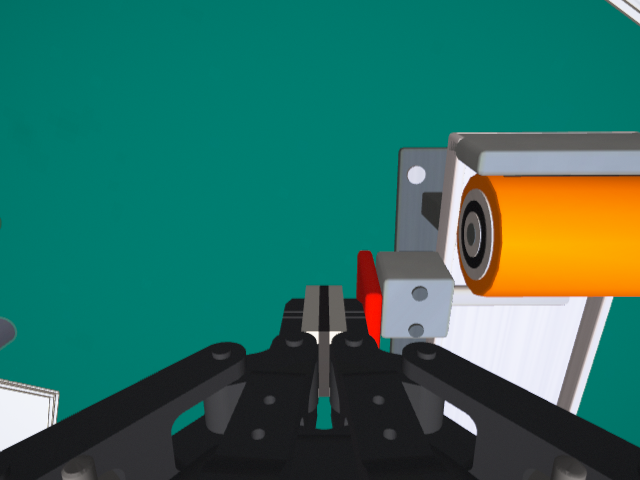

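The wrist view shows the red tab at (370,295) close to the guide block at (412,295). The force is rising, so the bolt is about home. I press a little more to be sure.

>>> step_arm:
  motion:
    - [0, 2, 0, 0, 0, 0]
    - [0, 4, 0, 0, 0, 0]
    - [0, 4, 0, 0, 0, 0]
    - [0, 4, 0, 0, 0, 0]

```text
t: 11.65
tool_pos: [0.6041, 0.1604, 0.0821]
orientation: [0.98, 0.198, -0.001, -0.004]
ft_force: [-5.4, 13.8, 1.1]
finger_gap: -0.0002
grasp_force: 7.5
```

>>> step_arm:
  motion:
    - [0, -10, 0, 0, 0, 0]
    - [0, -40, 0, 0, 0, 0]
    - [0, -70, -40, 0, 0, 0]
    - [0, -120, -60, 0, 0, 0]
    - [0, -120, -60, 0, 0, 0]

```text
t: 12.28
tool_pos: [0.5608, 0.2691, 0.1452]
orientation: [0.98, 0.2, 0.003, -0.0]
ft_force: [0.5, 0.7, -0.4]
finger_gap: 0.0002
grasp_force: 0.0
```

```bash
python3 - <<'E'
from h import *
lane();print(monitor.get_state()['ft_force'])
im,d=imaging.get_image('top');cv2.imwrite('pics/t4.png',cv2.resize(im[160:345,180:360],None,fx=3.2,fy=3.2,interpolation=cv2.INTER_CUBIC))
hsv=cv2.cvtColor(im,cv2.COLOR_BGR2HSV);H,S=hsv[...,0],hsv[...,1]
k=((H<5)|(H>175))&(S>150);k[:170]=0;k[295:]=0;k[:,:225]=0;k[:,350:]=0
v,u=np.nonzero(k);w=np.array([world('top',d[b,a],a,b) for a,b in zip(u,v)]);w=w[w[:,2]>.07];X=np.median(w,0);print(X,(X[:2]-R0)@e,(X[:2]-R0)@n)
E
```

```text
s 0.1487 y 0.2012 tip h 0.0846
[ 0.51645893  0.69687243 -0.37536548]
[0.61055619 0.14368135 0.09174836] 0.14504763297042436 0.06641134075310547
```

View pics/t4.png

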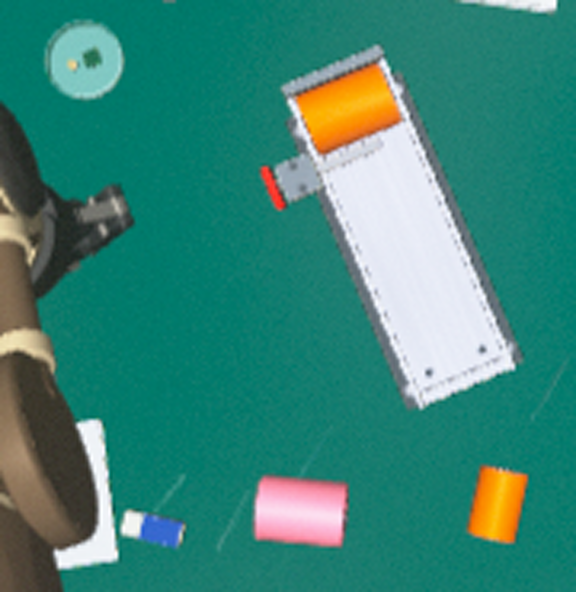

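The top view shows the roller seated at (350,105), the bar across the lane at (355,152) and the tab home at (272,187), its centre 66 mm from the lane's middle. The robot is clear of everything.

```bash
python3 -c "
from h import *
print(manip.close_job())"
```

```text
the job is handed in; nothing more can be done
None
```

The roller is seated against the top stop, the bolt is fully home behind it, and the job was handed in at about 12 s with the robot touching nothing.

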